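Reset the hob's tripped breaker

TASK

The hob's breaker (red strip) in the trip-switch box has tripped: its lever stands halfway and its orange flag shows. Reset it: push its lever fully off, towards the robot, until you feel the stop and the flag swings clear, then throw it fully on, away from the robot. Push slowly and no harder than needed, as the handle cracks at 22 N, leave the other two breakers on and disturb nothing else on the worktop.

Things in the scene. Friction and masses are not known exactly. Their poses are not given: they have to be found in the camera images.
- trip_box: Low grey trip-switch box, 140 mm (its x) by 250 mm (its y), fixed on the worktop, holding three like breakers side by side at 75 mm pitch along y, in any order. Origin: centre of its underside. Its +x points away from the robot, turned up to 0.35 rad; the breakers are turned with it.
- hob_breaker: The tripped breaker: white module 108 mm (x) by 72 mm (y) with a RED strip on top, on the robot's side of its lever. Origin: centre of its underside, 20 mm above the worktop. Its lever turns about its y axis, 45 mm above the origin; the module's top round the lever is 56 mm above the origin.
- hob_lever (a joint): Angle of the hob breaker's switch drum, rad. The lever leans (0.55 - angle) from upright towards module -x: OFF is towards the robot, ON away from it. 1.10 = ON end stop. Tripped it stands about upright, 0.50 to 0.62. The OFF stop lies anywhere from 0.00 to 0.28, differs each time and must be felt. It stays where it is left.
- hob_pivot (a point): Centre of that lever's pivot. Turning it takes 0.1 N m (2 to 3 N at the knob); over the last 0.2 rad before the OFF stop it pushes a latch back and this grows to about 0.3 N m (5 to 10 N at the knob, with rubbing). The latch is reset only within 0.04 rad of the OFF stop. Until reset it blocks the lever on the way to ON, 0.1 to 0.5 rad past its start.
- hob_handle: Black handle of the hob lever: a 7 x 10 mm stem carrying a cross bar, the knob. Origin on the pivot. A stiff spring joins it to the drum: it gives about 1.5 mm at the knob per 6 N and springs back in line when freed. It cracks at 22 N: push at the knob, slowly (about 15 mm/s), and feel for the stop; 12 to 15 N is plenty.
- hob_knob (a point): Centre of the knob of that handle: a bar of 16 mm diameter, 34 mm long along module y, 62 mm from the pivot. It moves with the handle; about 127 mm above the worktop when upright.
- hob_flag (a joint): Swing of the orange trip flag (10 x 11 mm) on top of the hob module, on the -y side of the lever's foot, rad. 0 to 0.03 = tripped. It swings about 10 mm towards +x and uncovers a green patch: about 0.30 = reset, 0.24 and more counts. Only the lever moves it, on nearing its OFF stop; then it stays.
- oven_breaker: Neighbour breaker, like the hob's, with a YELLOW strip and no flag. Origin: centre of its underside.
- oven_lever (a joint): Lever angle of the oven breaker, same sense; starts and must stay ON, 1.10.
- coffee_breaker: Neighbour breaker, like the hob's, with a BLUE strip and no flag. Origin: centre of its underside.
- coffee_lever (a joint): Lever angle of the coffee-machine breaker, same sense; starts and must stay ON, 1.10.
- oil_bottle: Bystander: amber glass oil bottle, 68 mm across, 230 tall. Origin: centre of its underside.
- moka_pot: Bystander: aluminium moka pot, 90 mm across, 167 tall, black handle to its +y. Origin: centre of its underside.
- sugar_jar: Bystander: white jar with grey lid, 84 mm across, 110 tall. Origin: centre of its underside.
- pasta_jar: Bystander: yellow jar with grey lid, 84 mm across, 130 tall. Origin: centre of its underside.
- espresso_cup: Bystander: white cup, 64 mm across, 55 tall. Origin: centre of its underside.
- spoon: Bystander: steel spoon, 170 mm long, lying flat (along its x). Origin: centre of its underside.

How it is judged:
By the outcome, as a careful person would: the job done as asked, in the order asked, and still so for the second after the job is handed in, with the robot touching nothing.
It also fails if it takes over 48 s, if anything falls off the work surface, if the arm or the gripper's body presses on something with over 40 N, if the wrist force passes 120 N, or if a joint passes its speed limit or range.

ROBOT

A 7-joint arm with a two-finger parallel gripper is mounted at the origin on the work surface. World frame = base frame: x ahead of the robot, y to its left, z up, the work surface at z = 0. Lengths are in m, angles in rad, forces in N, time in s.
With the tool pointing down it reaches from about 0.425 to 0.925 m from the base axis. Payload 6.8 kg.
Tool frame: the origin (TCP) lies between the finger pads; the fingertips stand 11 mm ahead of it and the grasp point (between the pads) lies 8 mm behind it; z points along the fingers, y is the line along which they close (so a half turn about z gives the same grasp; the last joint's range is limited). The gripper opens to 85 mm and grips with 20 to 120 N. Pads are 22 mm wide; open, the fingers measure 114 mm over their backs; the gripper's body (76 mm by 85 mm) begins 54 mm behind the grasp point. The pads swing forward as they close: fully open they stand 13 mm farther back than shut.
Start: joints at [1.193, 0.477, 0.022, 1.555, -0.011, 1.109, -0.083], TCP at [0.18, -0.651, 0.242] pointing down, gripper open.
Joint ranges: [-2.96, 2.96], [-0.34, 2.1], [-1.41, 1.46], [0.24, 2.44], [-1.37, 4.51], [0.17, 1.92], [-2.96, 2.96]. Speed limits (rad/s): [2.39, 2.39, 3.14, 3.14, 3.14, 3.14, 3.14].

INTERFACE

Orientations are given as a rotation vector (axis times angle).
In Python, from bench import r gives the robot as it stands.
- The arm moves only by the tool send_rows, never from a script. Its argument "deltas" is a list of rows, each an object of numbers: "dx", "dy", "dz": the shift along the world's x, y, z in mm; "rx", "ry", "rz": the turn, a rotation vector about the world's x, y, z in degrees. A call has 1 to 5 rows; each row is the pose to reach, as a shift and turn from the pose commanded when the call began; what a row does not reach only later rows make up. A row lasts 1/12 s, in which the tool goes at most 41.7 mm and 7.16 degrees, less where a joint would pass 70% of its speed; a pose out of reach is approached as far as the arm can. A call with a gripper value outside its range is refused whole. "jaw" is the finger opening in mm, from 0 to 85.4, set as the call begins (left out, the last holds). The fingers move at their own pace and stop on an object; "newtons" is the grip in N (left out, the last holds). Time passes only in rows, so rows that repeat a pose let the fingers close. It gives the time, the measured TCP pose, the force, the opening and the grip force at its end, in the units of the state.
- r.get_obs(): the state, without advancing time (a new reading comes with each control period).
- r.grab_frame(name): name is "side" or "top" or "wrist"; returns a dict with "frame" (384x512x3 uint8, blue, green, red), "z_map" (384x512 float32, m along the optical axis (not along the pixel's ray), 0 where there is no reading), "vertical_fov" (degrees; the focal length in pixels is half the picture's height over the tangent of half this angle, whatever the lens; pixels are square), "cx", "cy" (the principal point, pixels), "xyz" and "orientation" of the camera in the world. Camera axes: x right, y down, z forward; pixel columns grow to the right and rows downward; lengths in m; the calibration is good to about 2 mm. A picture is of the moment at which its call begins.
- r.hand_in(): hands the job in; it is judged then, once.
The state is a dict: "clock": time; "joints": joint angles; "qvel": joint speeds; "tau": joint torques, N m; "tcp_pos": TCP position; "orientation": TCP orientation; "contact_force": force on the tool from outside, world axes, zero at the start; "moment": the same for the moment, N m; "grip_width": finger opening in m; "gripper_force": force on a finger pad.
Only numpy, scipy, OpenCV 4.12 (cv2) and the standard library are available. Lean on these libraries where they do the work, as an engineer would, in place of code of your own. Each camera call takes 0.05 s, during which the arm holds its last target. There are 200 camera calls.

## Working session

There is one attempt and no reset: what is moved stays moved. The work goes in short steps, Python scripts to look and compute and a tool call to move; the robot and the scene stay as the last step left them, time stands still between calls to the robot, and variables do not carry over. Pictures are saved under pics/ and viewed, at most 10 in all, crops included, and the job is handed in when it is done.

Besides the shell and the picture viewer there is one more tool, called after ">>>" as name([rows], argument=value, ...), one row to a line, values as JSON. send_rows: Moves the arm, as the interface text tells. Its arguments: {"type":"object","properties":{"deltas":{"type":"array","items":{"type":"object","properties":{"dx":{"type":"number"},"dy":{"type":"number"},"dz":{"type":"number"},"rx":{"type":"number"},"ry":{"type":"number"},"rz":{"type":"number"}}}},"jaw":{"type":"number"},"newtons":{"type":"number"}},"required":["deltas"]}

```bash
mkdir -p pics; cat > h.py <<'E'
import numpy as np,cv2,pickle
from bench import r
from scipy.spatial.transform import Rotation as R
def grab(n,save=None):
    f=r.grab_frame(n)
    if save: cv2.imwrite('pics/'+save,f['frame']); pickle.dump(f,open('pics/'+save+'.pkl','wb'))
    return f
def world(f,u,v,z=None):
    F=f['frame'].shape[0]/2/np.tan(np.radians(f['vertical_fov'])/2)
    d=np.array([(u-f['cx'])/F,(v-f['cy'])/F,1.])
    o=np.array(f['orientation']);Rm=R.from_rotvec(o).as_matrix() if o.size==3 else o
    if z is None: return Rm@(d*f['z_map'][int(v),int(u)])+f['xyz']
    w=Rm@d; return w*(z-f['xyz'][2])/w[2]+f['xyz']
def load(s): return pickle.load(open('pics/'+s+'.pkl','rb'))
E
python3 - <<'E'
from h import *
f=grab('top','t1.png');g=grab('side','s1.png')
for a in(f,g):print(a['xyz'],a['orientation'],a['vertical_fov'],a['cx'],a['cy'])
o=r.get_obs();print(o['tcp_pos'],o['orientation'],o['contact_force'],o['clock'])
cv2.imwrite('pics/both.png',np.hstack([cv2.resize(f['frame'],(400,300)),cv2.resize(g['frame'],(400,300))]))
E
```

```text
[0.55832963 0.03675267 1.40144637] [-2.19800398  2.19734188 -0.06660281] 48.6748335959817 255.99556694506902 187.11339743873356
[ 0.4029294  -0.78825352  0.96440663] [-2.34561982  0.28218735 -0.10950717] 51.03435684556824 255.6921498980102 193.5241788255975
[ 0.1797352  -0.65012253  0.24144159] [-3.11150868e+00 -4.22235329e-01  5.72404850e-04] [ 0.59738501 -0.30750557  0.46320823] 0.1
```

View pics/t1.png

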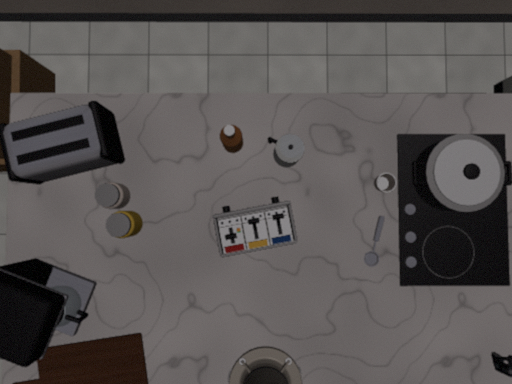

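View pics/s1.png

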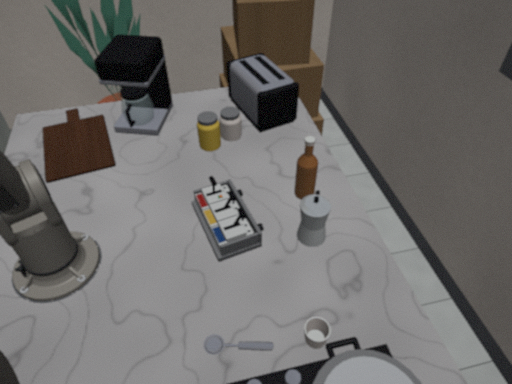

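The top view shows the box at about (255,228). The red hob breaker is at its left (+y) end near (232,238), with yellow in the middle and blue on the right. The bottle and moka pot stand beyond the box.

```bash
python3 - <<'E'
from h import *
f=load('t1.png')
c=f['frame'][190:265,205:305];cv2.imwrite('pics/c1.png',cv2.resize(c,(800,600),interpolation=cv2.INTER_CUBIC))
z=f['z_map']
# height map
H=np.array([[world(f,u,v) for u in range(205,305)] for v in range(190,265)])
np.save('H.npy',H)
m=(H[...,2]>0.045)&(H[...,0]<0.70)
p=H[m][:,:2];rc=cv2.minAreaRect((p*1000).astype(np.float32));print('box/high',rc)
s=H[...,2]>.1
n,l,st,ce=cv2.connectedComponentsWithStats(s.astype(np.uint8))
for i in range(1,n):
    q=H[l==i];print(len(q),q.mean(0).round(4),q[:,2].max().round(4),q.min(0).round(3),q.max(0).round(3))
hsv=cv2.cvtColor(f['frame'][190:265,205:305],cv2.COLOR_BGR2HSV)
for nme,a,b in(('red',0,6),('red2',170,180),('yel',15,30),('blue',105,125)):
    k=(hsv[...,0]>=a)&(hsv[...,0]<=b)&(hsv[...,1]>150)
    q=H[k]; print(nme,k.sum(),np.median(q,0) if k.sum() else '')
E
```

```text
box/high ((512.2272338867188, 35.45130157470703), (147.64227294921875, 247.9545440673828), 10.837165832519531)
1 [0.5583 0.0368 1.4014] 1.4014 [0.558 0.037 1.401] [0.558 0.037 1.401]
1 [0.5583 0.0368 1.4014] 1.4014 [0.558 0.037 1.401] [0.558 0.037 1.401]
1 [0.5583 0.0368 1.4014] 1.4014 [0.558 0.037 1.401] [0.558 0.037 1.401]
1 [0.5583 0.0368 1.4014] 1.4014 [0.558 0.037 1.401] [0.558 0.037 1.401]
1 [0.5583 0.0368 1.4014] 1.4014 [0.558 0.037 1.401] [0.558 0.037 1.401]
1 [0.5583 0.0368 1.4014] 1.4014 [0.558 0.037 1.401] [0.558 0.037 1.401]
67 [ 0.5374 -0.0361  0.1217] 0.1347 [ 0.521 -0.054  0.1  ] [ 0.549 -0.02   0.135]
1 [0.5583 0.0368 1.4014] 1.4014 [0.558 0.037 1.401] [0.558 0.037 1.401]
1 [0.5583 0.0368 1.4014] 1.4014 [0.558 0.037 1.401] [0.558 0.037 1.401]
1 [0.5583 0.0368 1.4014] 1.4014 [0.558 0.037 1.401] [0.558 0.037 1.401]
65 [0.5256 0.0374 0.1818] 1.4014 [0.512 0.022 0.1  ] [0.558 0.055 1.401]
1 [0.5583 0.0368 1.4014] 1.4014 [0.558 0.037 1.401] [0.558 0.037 1.401]
1 [0.5583 0.0368 1.4014] 1.4014 [0.558 0.037 1.401] [0.558 0.037 1.401]
1 [0.5583 0.0368 1.4014] 1.4014 [0.558 0.0
[... 506 characters left out ...]
01] [0.558 0.037 1.401]
1 [0.5583 0.0368 1.4014] 1.4014 [0.558 0.037 1.401] [0.558 0.037 1.401]
1 [0.5583 0.0368 1.4014] 1.4014 [0.558 0.037 1.401] [0.558 0.037 1.401]
1 [0.5583 0.0368 1.4014] 1.4014 [0.558 0.037 1.401] [0.558 0.037 1.401]
1 [0.5583 0.0368 1.4014] 1.4014 [0.558 0.037 1.401] [0.558 0.037 1.401]
1 [0.5583 0.0368 1.4014] 1.4014 [0.558 0.037 1.401] [0.558 0.037 1.401]
1 [0.5583 0.0368 1.4014] 1.4014 [0.558 0.037 1.401] [0.558 0.037 1.401]
1 [0.5583 0.0368 1.4014] 1.4014 [0.558 0.037 1.401] [0.558 0.037 1.401]
red 75 [0.43896297 0.0964151  0.06013838]
red2 10 [0.44172282 0.09475501 0.05993298]
yel 91 [0.45424389 0.02417383 0.06078037]
blue 76 [ 0.46693739 -0.05133085  0.06052492]
```

View pics/c1.png

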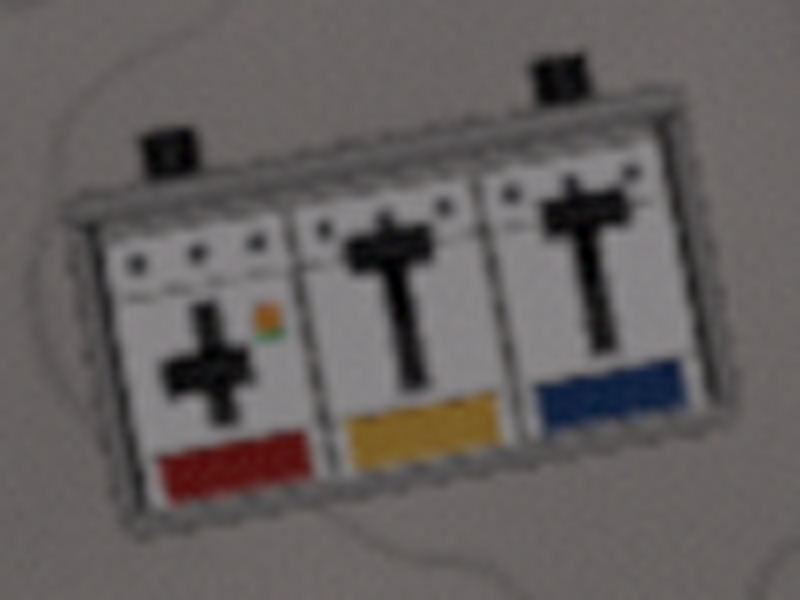

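The crop shows the red module on the left. Its knob is at (208,370), so full picture (231,236). The orange flag is at (268,320) with a sliver of green. The oven and coffee knobs are at (388,248) and (587,213), both ON.

```bash
python3 - <<'E'
from h import *
f=load('t1.png');t=0.189
ex=np.array([np.cos(t),np.sin(t)])
P=lambda a,b,z:world(f,205+(a+.5)/8-.5,190+(b+.5)/8-.5,z)[:2]
k=P(208,370,.135);print('hob knob',k)
o=P(388,248,.126);c=P(587,213,.126)
for n,q in(('oven',o),('coffee',c)):print(n,q,'pivot',q-ex*.0324)
print('ydir',np.arctan2(*( -(o-c)[::1])) , np.linalg.norm(o-c))
print('hob pivot from others',2*(o-ex*.0324)-(c-ex*.0324), 'axis yaw',np.arctan2(-(o-c)[0],(o-c)[1]))
g=load('s1.png')
H=np.array([[world(g,u,v) for u in range(185,275)] for v in range(170,265)])
m=(H[...,2]>.11)&(H[...,2]<.15)
n,l,st,ce=cv2.connectedComponentsWithStats(m.astype(np.uint8))
for i in range(1,n):
    q=H[l==i]
    if len(q)>8:print(len(q),q.mean(0).round(4),q[:,2].max().round(3),ce[i]+[185,170])
y=R.from_rotvec(r.get_obs()['orientation']).as_matrix();print(y)
E
```

```text
hob knob [0.48143646 0.1033253 ]
oven [0.52634706 0.03656109] pivot [0.49452402 0.03047388]
coffee [ 0.53942694 -0.03803345] pivot [ 0.5076039  -0.04412066]
ydir 2.9680109996926896 0.07573260681148856
hob pivot from others [0.48144415 0.10506841] axis yaw 0.17358165389710384
50 [0.4793 0.1    0.1325] 0.139 [212.34 180.62]
61 [0.5235 0.0326 0.1222] 0.129 [231.26229508 196.        ]
68 [ 0.5371 -0.0407  0.1228] 0.129 [241.04411765 213.08823529]
[[ 9.63836295e-01  2.66494407e-01 -5.71812725e-04]
 [ 2.66494977e-01 -9.63835136e-01  1.50245905e-03]
 [-1.50736261e-04 -1.60050979e-03 -9.99998708e-01]]
```

>>> send_rows([
  {"dx": 40, "dy": 10, "rz": 7},
  {"dx": 80, "dy": 20, "rz": 14},
  {"dx": 120, "dy": 35, "rz": 21},
  {"dx": 155, "dy": 55, "rz": 28},
  {"dx": 190, "dy": 75, "rz": 35},
], jaw=40)

```text
$.deltas[0]: bad value
```

>>> send_rows([
  {"dx": 40, "dy": 10, "dz": 0, "rx": 0, "ry": 0, "rz": 7},
  {"dx": 80, "dy": 20, "dz": 0, "rx": 0, "ry": 0, "rz": 14},
  {"dx": 120, "dy": 35, "dz": 0, "rx": 0, "ry": 0, "rz": 21},
  {"dx": 155, "dy": 55, "dz": 0, "rx": 0, "ry": 0, "rz": 28},
  {"dx": 190, "dy": 75, "dz": 0, "rx": 0, "ry": 0, "rz": 35},
], jaw=40)

```text
clock: 0.52
tcp_pos: [0.3717, -0.5743, 0.2417]
orientation: [-2.837, -1.347, -0.0]
contact_force: [-0.1, -0.4, 0.6]
grip_width: 0.0402
gripper_force: 0.0
```

>>> send_rows([
  {"dx": 22, "dy": 34, "dz": 0, "rx": 0, "ry": 0, "rz": 7},
  {"dx": 44, "dy": 68, "dz": 0, "rx": 0, "ry": 0, "rz": 14},
  {"dx": 62, "dy": 105, "dz": 0, "rx": 0, "ry": 0, "rz": 21},
  {"dx": 80, "dy": 142, "dz": 0, "rx": 0, "ry": 0, "rz": 28},
  {"dx": 95, "dy": 180, "dz": 0, "rx": 0, "ry": 0, "rz": 35},
])

```text
clock: 0.93
tcp_pos: [0.4657, -0.3935, 0.2419]
orientation: [-2.301, -2.139, -0.0]
contact_force: [0.3, 2.1, 0.2]
grip_width: 0.04
gripper_force: 0.0
```

>>> send_rows([
  {"dx": 5, "dy": 41, "dz": 0, "rx": 0, "ry": 0, "rz": 5},
  {"dx": 8, "dy": 82, "dz": 0, "rx": 0, "ry": 0, "rz": 10},
  {"dx": 10, "dy": 123, "dz": 0, "rx": 0, "ry": 0, "rz": 15},
  {"dx": 12, "dy": 164, "dz": 0, "rx": 0, "ry": 0, "rz": 15},
  {"dx": 12, "dy": 205, "dz": 0, "rx": 0, "ry": 0, "rz": 15},
])

```text
clock: 1.35
tcp_pos: [0.4766, -0.1886, 0.242]
orientation: [-2.009, -2.415, 0.0]
contact_force: [1.4, 0.4, -0.6]
grip_width: 0.0398
gripper_force: 0.0
```

>>> send_rows([
  {"dx": 2, "dy": 40, "dz": 0, "rx": 0, "ry": 0, "rz": 0},
  {"dx": 2, "dy": 80, "dz": 0, "rx": 0, "ry": 0, "rz": 0},
  {"dx": 2, "dy": 120, "dz": 0, "rx": 0, "ry": 0, "rz": 0},
  {"dx": 2, "dy": 160, "dz": 0, "rx": 0, "ry": 0, "rz": 0},
  {"dx": 2, "dy": 190, "dz": 0, "rx": 0, "ry": 0, "rz": 0},
])

```text
clock: 1.77
tcp_pos: [0.4782, 0.0029, 0.2424]
orientation: [-2.007, -2.417, -0.001]
contact_force: [0.8, -0.1, 0.7]
grip_width: 0.0395
gripper_force: 0.0
```

>>> send_rows([
  {"dx": 1, "dy": 40, "dz": 0, "rx": 0, "ry": 0, "rz": 0},
  {"dx": 2, "dy": 80, "dz": 0, "rx": 0, "ry": 0, "rz": 0},
  {"dx": 3, "dy": 101, "dz": 0, "rx": 0, "ry": 0, "rz": 0},
  {"dx": 3, "dy": 101, "dz": -20, "rx": 0, "ry": 0, "rz": 0},
  {"dx": 3, "dy": 101, "dz": -40, "rx": 0, "ry": 0, "rz": 0},
])

```text
clock: 2.18
tcp_pos: [0.4824, 0.1028, 0.2027]
orientation: [2.004, 2.417, 0.004]
contact_force: [0.6, -0.8, -0.3]
grip_width: 0.0402
gripper_force: 0.0
```

```bash
python3 - <<'E'
from h import *
f=grab('wrist','w1.png')
o=r.get_obs();print(o['tcp_pos'],o['contact_force'],o['joints'])
E
```

```text
[0.47979708 0.10057511 0.19829261] [-1.93257668 -1.04178392 -3.14508729] [ 0.23414572  0.29676658 -0.66344977  1.9950654   0.22563623  0.92709147
 -0.36100268]
```

View pics/w1.png

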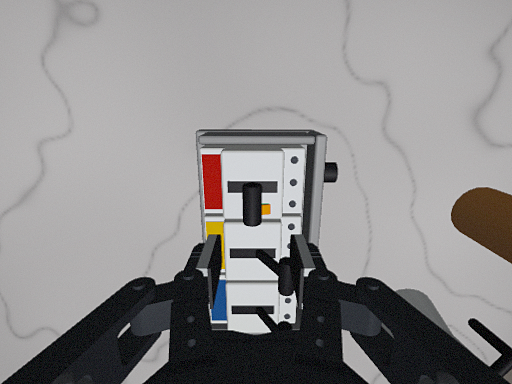

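The wrist view shows the hob knob at (252,204), in line with the gap between the fingers (pads at about columns 215 and 297). I'll check its world position.

```bash
python3 - <<'E'
from h import *
f=load('w1.png')
for u,v in((252,188),(252,204),(252,220),(265,209)):print(u,v,world(f,u,v).round(4))
for u,v in((252,190),(252,218)):print(world(f,u,v,.135).round(4))
E
```

```text
252 188 [0.4756 0.1207 0.1346]
252 204 [0.4781 0.1075 0.1339]
252 220 [0.4805 0.0945 0.1349]
265 209 [0.4952 0.0845 0.0785]
[0.4759 0.1192 0.135 ]
[0.4802 0.0962 0.135 ]
```

>>> send_rows([
  {"dx": -2, "dy": 3, "dz": -20, "rx": 0, "ry": 0, "rz": 0},
  {"dx": -2, "dy": 3, "dz": -40, "rx": 0, "ry": 0, "rz": 0},
  {"dx": -2, "dy": 3, "dz": -60, "rx": 0, "ry": 0, "rz": 0},
  {"dx": -2, "dy": 3, "dz": -75, "rx": 0, "ry": 0, "rz": 0},
  {"dx": -2, "dy": 3, "dz": -85, "rx": 0, "ry": 0, "rz": 0},
])

```text
clock: 2.65
tcp_pos: [0.4791, 0.1027, 0.116]
orientation: [-2.01, -2.413, 0.003]
contact_force: [0.5, -1.1, 0.3]
grip_width: 0.0403
gripper_force: 0.0
```

>>> send_rows([
  {"dx": 0, "dy": 0, "dz": 0, "rx": 0, "ry": 0, "rz": 0},
  {"dx": 0, "dy": 0, "dz": 0, "rx": 0, "ry": 0, "rz": 0},
  {"dx": 0, "dy": 0, "dz": 0, "rx": 0, "ry": 0, "rz": 0},
], jaw=32)

```text
clock: 2.9
tcp_pos: [0.4806, 0.1036, 0.1182]
orientation: [2.009, 2.414, 0.002]
contact_force: [-0.4, 0.1, 0.6]
grip_width: 0.0321
gripper_force: 0.0
```

>>> send_rows([
  {"dx": -1.2, "dy": -0.2, "dz": 0, "rx": 0, "ry": 0, "rz": 0},
  {"dx": -2.4, "dy": -0.5, "dz": 0, "rx": 0, "ry": 0, "rz": 0},
  {"dx": -3.6, "dy": -0.7, "dz": 0, "rx": 0, "ry": 0, "rz": 0},
  {"dx": -4.8, "dy": -0.9, "dz": 0, "rx": 0, "ry": 0, "rz": 0},
  {"dx": -6.0, "dy": -1.1, "dz": 0, "rx": 0, "ry": 0, "rz": 0},
])

```text
clock: 3.32
tcp_pos: [0.4738, 0.1022, 0.1175]
orientation: [2.01, 2.414, 0.0]
contact_force: [-0.5, 0.4, 0.8]
grip_width: 0.0318
gripper_force: 0.0
```

>>> send_rows([
  {"dx": -1.2, "dy": -0.2, "dz": 0, "rx": 0, "ry": 0, "rz": 0},
  {"dx": -2.4, "dy": -0.5, "dz": 0, "rx": 0, "ry": 0, "rz": 0},
  {"dx": -3.6, "dy": -0.7, "dz": 0, "rx": 0, "ry": 0, "rz": 0},
  {"dx": -4.8, "dy": -0.9, "dz": 0, "rx": 0, "ry": 0, "rz": 0},
  {"dx": -6.0, "dy": -1.1, "dz": 0, "rx": 0, "ry": 0, "rz": 0},
])

```text
clock: 3.73
tcp_pos: [0.4684, 0.1013, 0.1176]
orientation: [2.009, 2.414, 0.002]
contact_force: [1.9, 0.8, 1.4]
grip_width: 0.032
gripper_force: 0.9
```

>>> send_rows([
  {"dx": -1.2, "dy": -0.2, "dz": 0, "rx": 0, "ry": 0, "rz": 0},
  {"dx": -2.4, "dy": -0.5, "dz": 0, "rx": 0, "ry": 0, "rz": 0},
  {"dx": -3.6, "dy": -0.7, "dz": 0, "rx": 0, "ry": 0, "rz": 0},
  {"dx": -4.8, "dy": -0.9, "dz": 0, "rx": 0, "ry": 0, "rz": 0},
  {"dx": -6.0, "dy": -1.1, "dz": 0, "rx": 0, "ry": 0, "rz": 0},
])

```text
clock: 4.15
tcp_pos: [0.4618, 0.1001, 0.1173]
orientation: [2.01, 2.415, 0.0]
contact_force: [2.2, 0.6, 1.5]
grip_width: 0.0322
gripper_force: 0.8
```

>>> send_rows([
  {"dx": -1, "dy": -0.2, "dz": 0, "rx": 0, "ry": 0, "rz": 0},
  {"dx": -2, "dy": -0.4, "dz": 0, "rx": 0, "ry": 0, "rz": 0},
  {"dx": -3, "dy": -0.6, "dz": 0, "rx": 0, "ry": 0, "rz": 0},
  {"dx": -4, "dy": -0.8, "dz": 0, "rx": 0, "ry": 0, "rz": 0},
])

```text
clock: 4.48
tcp_pos: [0.4581, 0.0994, 0.1172]
orientation: [2.01, 2.415, 0.001]
contact_force: [3.5, 0.7, -3.0]
grip_width: 0.032
gripper_force: 2.1
```

>>> send_rows([
  {"dx": -0.8, "dy": -0.1, "dz": 0, "rx": 0, "ry": 0, "rz": 0},
  {"dx": -1.6, "dy": -0.3, "dz": 0, "rx": 0, "ry": 0, "rz": 0},
  {"dx": -2.4, "dy": -0.4, "dz": 0, "rx": 0, "ry": 0, "rz": 0},
])

```text
clock: 4.73
tcp_pos: [0.4563, 0.0991, 0.1174]
orientation: [2.009, 2.414, 0.003]
contact_force: [6.6, 0.9, -4.4]
grip_width: 0.0323
gripper_force: 2.9
```

>>> send_rows([
  {"dx": -0.8, "dy": -0.1, "dz": 0, "rx": 0, "ry": 0, "rz": 0},
  {"dx": -1.6, "dy": -0.3, "dz": 0, "rx": 0, "ry": 0, "rz": 0},
])

```text
clock: 4.9
tcp_pos: [0.4552, 0.0989, 0.1176]
orientation: [2.009, 2.414, 0.004]
contact_force: [6.7, 1.3, -3.5]
grip_width: 0.032
gripper_force: 3.0
```

>>> send_rows([
  {"dx": -0.8, "dy": -0.1, "dz": 0, "rx": 0, "ry": 0, "rz": 0},
  {"dx": -1.6, "dy": -0.3, "dz": 0, "rx": 0, "ry": 0, "rz": 0},
])

```text
clock: 5.07
tcp_pos: [0.454, 0.0987, 0.1178]
orientation: [2.009, 2.413, 0.005]
contact_force: [7.4, 1.3, -3.4]
grip_width: 0.0319
gripper_force: 3.1
```

>>> send_rows([
  {"dx": -0.6, "dy": -0.1, "dz": 0, "rx": 0, "ry": 0, "rz": 0},
  {"dx": -1.2, "dy": -0.2, "dz": 0, "rx": 0, "ry": 0, "rz": 0},
])

```text
clock: 5.23
tcp_pos: [0.453, 0.0986, 0.1179]
orientation: [2.009, 2.413, 0.005]
contact_force: [6.4, 1.8, -3.7]
grip_width: 0.0322
gripper_force: 3.1
```

>>> send_rows([
  {"dx": -0.6, "dy": -0.1, "dz": 0, "rx": 0, "ry": 0, "rz": 0},
  {"dx": -1.2, "dy": -0.2, "dz": 0, "rx": 0, "ry": 0, "rz": 0},
])

```text
clock: 5.4
tcp_pos: [0.4519, 0.0984, 0.1179]
orientation: [2.009, 2.413, 0.006]
contact_force: [8.3, 1.7, -1.8]
grip_width: 0.0318
gripper_force: 3.1
```

>>> send_rows([
  {"dx": -0.6, "dy": -0.1, "dz": 0, "rx": 0, "ry": 0, "rz": 0},
  {"dx": -1.2, "dy": -0.2, "dz": 0, "rx": 0, "ry": 0, "rz": 0},
])

```text
clock: 5.57
tcp_pos: [0.4508, 0.0982, 0.118]
orientation: [2.009, 2.413, 0.006]
contact_force: [6.7, 1.1, -2.4]
grip_width: 0.032
gripper_force: 3.1
```

```bash
python3 - <<'E'
from h import *
f=grab('wrist','w2.png');cv2.imwrite('pics/w2c.png',cv2.resize(f['frame'][120:340,150:370],(600,600),interpolation=cv2.INTER_CUBIC))
print(r.get_obs()['tcp_pos'],r.get_obs()['contact_force'])
E
```

```text
[0.45064639 0.09821961 0.11794656] [ 7.37389996  1.07237006 -3.02339981]
```

View pics/w2c.png

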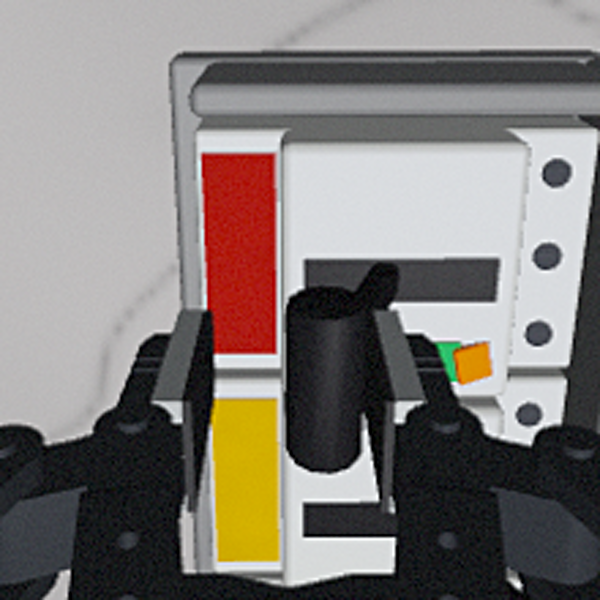

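The far finger presses the knob, and the flag at (472,362) has begun to swing, with green showing at (448,360). There is no stop yet, so I'll push on.

>>> send_rows([
  {"dx": -0.6, "dy": -0.1, "dz": 0, "rx": 0, "ry": 0, "rz": 0},
  {"dx": -1.2, "dy": -0.2, "dz": 0, "rx": 0, "ry": 0, "rz": 0},
])

```text
clock: 5.78
tcp_pos: [0.4497, 0.0981, 0.118]
orientation: [2.009, 2.413, 0.006]
contact_force: [7.3, 0.6, -2.3]
grip_width: 0.0323
gripper_force: 3.2
```

>>> send_rows([
  {"dx": -0.6, "dy": -0.1, "dz": 0, "rx": 0, "ry": 0, "rz": 0},
  {"dx": -1.2, "dy": -0.2, "dz": 0, "rx": 0, "ry": 0, "rz": 0},
])

```text
clock: 5.95
tcp_pos: [0.4487, 0.0979, 0.1181]
orientation: [2.009, 2.412, 0.007]
contact_force: [7.6, 1.2, -2.8]
grip_width: 0.032
gripper_force: 3.3
```

>>> send_rows([
  {"dx": -0.6, "dy": -0.1, "dz": 0, "rx": 0, "ry": 0, "rz": 0},
  {"dx": -1.2, "dy": -0.2, "dz": 0, "rx": 0, "ry": 0, "rz": 0},
])

```text
clock: 6.12
tcp_pos: [0.4479, 0.0978, 0.1182]
orientation: [2.008, 2.412, 0.008]
contact_force: [9.8, 0.8, -3.7]
grip_width: 0.032
gripper_force: 3.9
```

>>> send_rows([
  {"dx": -0.6, "dy": -0.1, "dz": 0, "rx": 0, "ry": 0, "rz": 0},
  {"dx": -1.2, "dy": -0.2, "dz": 0, "rx": 0, "ry": 0, "rz": 0},
])

```text
clock: 6.28
tcp_pos: [0.4473, 0.0978, 0.1185]
orientation: [2.008, 2.412, 0.01]
contact_force: [10.8, 1.6, -3.8]
grip_width: 0.032
gripper_force: 4.4
```

>>> send_rows([
  {"dx": -0.6, "dy": -0.1, "dz": 0, "rx": 0, "ry": 0, "rz": 0},
  {"dx": -1.2, "dy": -0.2, "dz": 0, "rx": 0, "ry": 0, "rz": 0},
  {"dx": -1.2, "dy": -0.2, "dz": 0, "rx": 0, "ry": 0, "rz": 0},
])

```text
clock: 6.53
tcp_pos: [0.4468, 0.0978, 0.1188]
orientation: [2.008, 2.411, 0.012]
contact_force: [11.7, 1.7, -2.0]
grip_width: 0.0318
gripper_force: 4.8
```

```bash
python3 - <<'E'
from h import *
f=grab('wrist','w3.png');cv2.imwrite('pics/w3c.png',cv2.resize(f['frame'][120:340,150:370],(600,600),interpolation=cv2.INTER_CUBIC))
print(r.get_obs()['tcp_pos'],r.get_obs()['contact_force'])
E
```

```text
[0.44684145 0.09777536 0.11880078] [10.75264759  1.5768261  -1.36464156]
```

View pics/w3c.png

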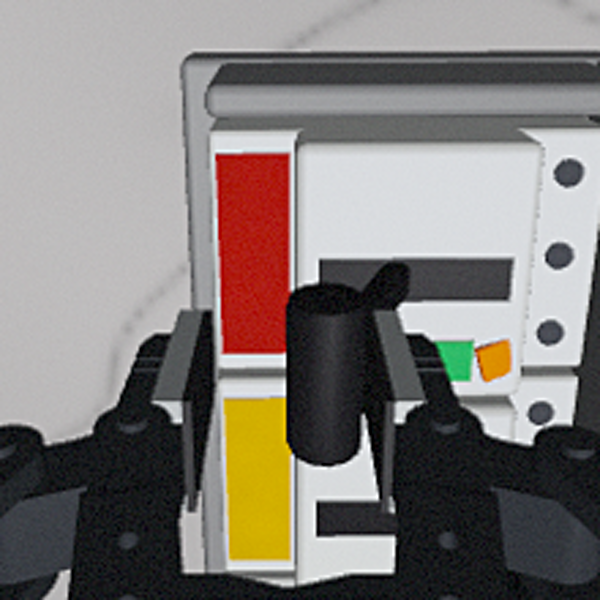

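The flag at (493,360) is now clear of the green patch at (455,360), and the force is rising as it would at the stop. I'll press a touch more to be sure.

>>> send_rows([
  {"dx": -0.6, "dy": -0.1, "dz": 0, "rx": 0, "ry": 0, "rz": 0},
  {"dx": -1.2, "dy": -0.2, "dz": 0, "rx": 0, "ry": 0, "rz": 0},
])

```text
clock: 6.75
tcp_pos: [0.4462, 0.0977, 0.1189]
orientation: [2.007, 2.41, 0.013]
contact_force: [13.9, 1.6, -3.7]
grip_width: 0.0321
gripper_force: 5.5
```

>>> send_rows([
  {"dx": -0.6, "dy": -0.1, "dz": 0, "rx": 0, "ry": 0, "rz": 0},
  {"dx": -1.0, "dy": -0.2, "dz": 0, "rx": 0, "ry": 0, "rz": 0},
])

```text
clock: 6.92
tcp_pos: [0.4457, 0.0977, 0.1191]
orientation: [2.007, 2.41, 0.015]
contact_force: [14.8, 2.0, -3.8]
grip_width: 0.0321
gripper_force: 5.8
```

>>> send_rows([
  {"dx": 2, "dy": 0.4, "dz": 0, "rx": 0, "ry": 0, "rz": 0},
  {"dx": 4, "dy": 0.7, "dz": 0, "rx": 0, "ry": 0, "rz": 0},
  {"dx": 6, "dy": 1.1, "dz": 0, "rx": 0, "ry": 0, "rz": 0},
  {"dx": 9, "dy": 1.7, "dz": 0, "rx": 0, "ry": 0, "rz": 0},
  {"dx": 12, "dy": 2.2, "dz": 0, "rx": 0, "ry": 0, "rz": 0},
])

```text
clock: 7.33
tcp_pos: [0.4519, 0.0983, 0.1172]
orientation: [-2.009, -2.414, 0.003]
contact_force: [-0.0, -0.5, -0.5]
grip_width: 0.0319
gripper_force: 0.0
```

>>> send_rows([
  {"dx": 1.2, "dy": 0.2, "dz": 0, "rx": 0, "ry": 0, "rz": 0},
  {"dx": 2.4, "dy": 0.5, "dz": 0, "rx": 0, "ry": 0, "rz": 0},
  {"dx": 3.6, "dy": 0.7, "dz": 0, "rx": 0, "ry": 0, "rz": 0},
  {"dx": 4.8, "dy": 0.9, "dz": 0, "rx": 0, "ry": 0, "rz": 0},
  {"dx": 6, "dy": 1.1, "dz": 0, "rx": 0, "ry": 0, "rz": 0},
])

```text
clock: 7.75
tcp_pos: [0.4583, 0.0995, 0.1171]
orientation: [-2.01, -2.414, 0.001]
contact_force: [-0.3, 0.6, -0.4]
grip_width: 0.0319
gripper_force: 0.0
```

>>> send_rows([
  {"dx": 1.2, "dy": 0.2, "dz": 0, "rx": 0, "ry": 0, "rz": 0},
  {"dx": 2.4, "dy": 0.5, "dz": 0, "rx": 0, "ry": 0, "rz": 0},
  {"dx": 3.6, "dy": 0.7, "dz": 0, "rx": 0, "ry": 0, "rz": 0},
  {"dx": 4.8, "dy": 0.9, "dz": 0, "rx": 0, "ry": 0, "rz": 0},
])

```text
clock: 8.08
tcp_pos: [0.4634, 0.1005, 0.1173]
orientation: [2.01, 2.415, -0.0]
contact_force: [1.0, 0.1, 0.4]
grip_width: 0.032
gripper_force: 0.0
```

>>> send_rows([
  {"dx": 1.2, "dy": 0.2, "dz": 0, "rx": 0, "ry": 0, "rz": 0},
  {"dx": 2.4, "dy": 0.5, "dz": 0, "rx": 0, "ry": 0, "rz": 0},
  {"dx": 3.6, "dy": 0.7, "dz": 0, "rx": 0, "ry": 0, "rz": 0},
  {"dx": 4.8, "dy": 0.9, "dz": 0, "rx": 0, "ry": 0, "rz": 0},
])

```text
clock: 8.42
tcp_pos: [0.4674, 0.1012, 0.1171]
orientation: [-2.009, -2.414, 0.002]
contact_force: [-3.3, -1.2, 2.6]
grip_width: 0.032
gripper_force: 1.5
```

>>> send_rows([
  {"dx": 1.2, "dy": 0.2, "dz": 0, "rx": 0, "ry": 0, "rz": 0},
  {"dx": 2.4, "dy": 0.5, "dz": 0, "rx": 0, "ry": 0, "rz": 0},
  {"dx": 3.6, "dy": 0.7, "dz": 0, "rx": 0, "ry": 0, "rz": 0},
  {"dx": 4.8, "dy": 0.9, "dz": 0, "rx": 0, "ry": 0, "rz": 0},
])

```text
clock: 8.75
tcp_pos: [0.473, 0.1023, 0.1173]
orientation: [2.01, 2.415, 0.0]
contact_force: [-3.0, -0.6, 2.0]
grip_width: 0.0324
gripper_force: 1.3
```

>>> send_rows([
  {"dx": 1.2, "dy": 0.2, "dz": 0, "rx": 0, "ry": 0, "rz": 0},
  {"dx": 2.4, "dy": 0.5, "dz": 0, "rx": 0, "ry": 0, "rz": 0},
  {"dx": 3.6, "dy": 0.7, "dz": 0, "rx": 0, "ry": 0, "rz": 0},
])

```text
clock: 9.0
tcp_pos: [0.4767, 0.1031, 0.1173]
orientation: [2.01, 2.415, 0.0]
contact_force: [-2.2, -0.8, 1.2]
grip_width: 0.0318
gripper_force: 1.2
```

>>> send_rows([
  {"dx": 1.2, "dy": 0.2, "dz": 0, "rx": 0, "ry": 0, "rz": 0},
  {"dx": 2.4, "dy": 0.5, "dz": 0, "rx": 0, "ry": 0, "rz": 0},
  {"dx": 3.6, "dy": 0.7, "dz": 0, "rx": 0, "ry": 0, "rz": 0},
])

```text
clock: 9.25
tcp_pos: [0.4803, 0.1038, 0.1173]
orientation: [2.01, 2.415, 0.0]
contact_force: [-1.7, 0.0, 1.7]
grip_width: 0.0316
gripper_force: 1.1
```

>>> send_rows([
  {"dx": 1.2, "dy": 0.2, "dz": 0, "rx": 0, "ry": 0, "rz": 0},
  {"dx": 2.4, "dy": 0.5, "dz": 0, "rx": 0, "ry": 0, "rz": 0},
  {"dx": 3.6, "dy": 0.7, "dz": 0, "rx": 0, "ry": 0, "rz": 0},
])

```text
clock: 9.5
tcp_pos: [0.4839, 0.1044, 0.1173]
orientation: [2.01, 2.415, 0.0]
contact_force: [-1.9, -0.1, 1.5]
grip_width: 0.0318
gripper_force: 1.0
```

>>> send_rows([
  {"dx": 1.2, "dy": 0.2, "dz": 0, "rx": 0, "ry": 0, "rz": 0},
  {"dx": 2.4, "dy": 0.5, "dz": 0, "rx": 0, "ry": 0, "rz": 0},
  {"dx": 3.6, "dy": 0.7, "dz": 0, "rx": 0, "ry": 0, "rz": 0},
])

```text
clock: 9.75
tcp_pos: [0.4875, 0.1051, 0.1173]
orientation: [2.01, 2.415, 0.0]
contact_force: [-1.0, -0.6, 2.3]
grip_width: 0.0322
gripper_force: 1.0
```

>>> send_rows([
  {"dx": 1.2, "dy": 0.2, "dz": 0, "rx": 0, "ry": 0, "rz": 0},
  {"dx": 2.4, "dy": 0.5, "dz": 0, "rx": 0, "ry": 0, "rz": 0},
  {"dx": 3.6, "dy": 0.7, "dz": 0, "rx": 0, "ry": 0, "rz": 0},
])

```text
clock: 10.0
tcp_pos: [0.4911, 0.1058, 0.1173]
orientation: [2.01, 2.415, 0.0]
contact_force: [-1.9, 0.1, 1.5]
grip_width: 0.0318
gripper_force: 0.9
```

>>> send_rows([
  {"dx": 1.2, "dy": 0.2, "dz": 0, "rx": 0, "ry": 0, "rz": 0},
  {"dx": 2.4, "dy": 0.5, "dz": 0, "rx": 0, "ry": 0, "rz": 0},
  {"dx": 3.6, "dy": 0.7, "dz": 0, "rx": 0, "ry": 0, "rz": 0},
])

```text
clock: 10.25
tcp_pos: [0.4947, 0.1065, 0.1173]
orientation: [2.01, 2.415, 0.0]
contact_force: [-2.4, -1.0, 1.4]
grip_width: 0.032
gripper_force: 0.9
```

>>> send_rows([
  {"dx": 1.2, "dy": 0.2, "dz": 0, "rx": 0, "ry": 0, "rz": 0},
  {"dx": 2.4, "dy": 0.5, "dz": 0, "rx": 0, "ry": 0, "rz": 0},
  {"dx": 3.6, "dy": 0.7, "dz": 0, "rx": 0, "ry": 0, "rz": 0},
])

```text
clock: 10.5
tcp_pos: [0.4982, 0.1072, 0.1173]
orientation: [2.01, 2.415, -0.0]
contact_force: [-3.0, -0.4, -0.2]
grip_width: 0.0319
gripper_force: 0.9
```

>>> send_rows([
  {"dx": 1.2, "dy": 0.2, "dz": 0, "rx": 0, "ry": 0, "rz": 0},
  {"dx": 2.4, "dy": 0.5, "dz": 0, "rx": 0, "ry": 0, "rz": 0},
  {"dx": 3.6, "dy": 0.7, "dz": 0, "rx": 0, "ry": 0, "rz": 0},
])

```text
clock: 10.75
tcp_pos: [0.5016, 0.1078, 0.1171]
orientation: [-2.01, -2.414, 0.001]
contact_force: [-2.3, -0.6, -0.9]
grip_width: 0.0319
gripper_force: 1.0
```

>>> send_rows([
  {"dx": 1.2, "dy": 0.2, "dz": 0, "rx": 0, "ry": 0, "rz": 0},
  {"dx": 2.4, "dy": 0.5, "dz": 0, "rx": 0, "ry": 0, "rz": 0},
  {"dx": 3.6, "dy": 0.7, "dz": 0, "rx": 0, "ry": 0, "rz": 0},
])

```text
clock: 11.0
tcp_pos: [0.5049, 0.1085, 0.117]
orientation: [-2.009, -2.414, 0.002]
contact_force: [-2.8, -0.9, -0.6]
grip_width: 0.0319
gripper_force: 1.2
```

>>> send_rows([
  {"dx": 1.2, "dy": 0.2, "dz": 0, "rx": 0, "ry": 0, "rz": 0},
  {"dx": 2.4, "dy": 0.5, "dz": 0, "rx": 0, "ry": 0, "rz": 0},
  {"dx": 3.6, "dy": 0.7, "dz": 0, "rx": 0, "ry": 0, "rz": 0},
])

```text
clock: 11.25
tcp_pos: [0.509, 0.1093, 0.1173]
orientation: [-2.01, -2.415, 0.0]
contact_force: [-2.7, 0.1, -0.4]
grip_width: 0.0322
gripper_force: 1.2
```

>>> send_rows([
  {"dx": 1.2, "dy": 0.2, "dz": 0, "rx": 0, "ry": 0, "rz": 0},
  {"dx": 2.4, "dy": 0.5, "dz": 0, "rx": 0, "ry": 0, "rz": 0},
  {"dx": 3.6, "dy": 0.7, "dz": 0, "rx": 0, "ry": 0, "rz": 0},
])

```text
clock: 11.5
tcp_pos: [0.5127, 0.1101, 0.1174]
orientation: [2.01, 2.415, 0.0]
contact_force: [-3.1, -0.8, -0.0]
grip_width: 0.032
gripper_force: 1.1
```

>>> send_rows([
  {"dx": 0.8, "dy": 0.1, "dz": 0, "rx": 0, "ry": 0, "rz": 0},
  {"dx": 1.6, "dy": 0.3, "dz": 0, "rx": 0, "ry": 0, "rz": 0},
])

```text
clock: 11.67
tcp_pos: [0.5143, 0.1103, 0.1174]
orientation: [2.01, 2.414, 0.0]
contact_force: [-2.9, -0.7, -0.9]
grip_width: 0.032
gripper_force: 1.1
```

>>> send_rows([
  {"dx": 0.8, "dy": 0.1, "dz": 0, "rx": 0, "ry": 0, "rz": 0},
  {"dx": 1.6, "dy": 0.3, "dz": 0, "rx": 0, "ry": 0, "rz": 0},
])

```text
clock: 11.83
tcp_pos: [0.5159, 0.1106, 0.1174]
orientation: [2.01, 2.415, 0.0]
contact_force: [-2.3, -0.8, 0.5]
grip_width: 0.0321
gripper_force: 1.1
```

>>> send_rows([
  {"dx": 0.8, "dy": 0.1, "dz": 0, "rx": 0, "ry": 0, "rz": 0},
  {"dx": 1.6, "dy": 0.3, "dz": 0, "rx": 0, "ry": 0, "rz": 0},
])

```text
clock: 12.0
tcp_pos: [0.5174, 0.1109, 0.1173]
orientation: [2.01, 2.415, 0.0]
contact_force: [-3.8, -0.6, -0.2]
grip_width: 0.0319
gripper_force: 1.4
```

>>> send_rows([
  {"dx": 0.6, "dy": 0.1, "dz": 0, "rx": 0, "ry": 0, "rz": 0},
  {"dx": 1.2, "dy": 0.2, "dz": 0, "rx": 0, "ry": 0, "rz": 0},
])

```text
clock: 12.17
tcp_pos: [0.5178, 0.1109, 0.1171]
orientation: [-2.009, -2.414, 0.002]
contact_force: [-5.0, -0.3, 0.2]
grip_width: 0.0317
gripper_force: 2.4
```

The ON stop is at about the expected place (0.518). I'll press on to about 12 N.

>>> send_rows([
  {"dx": 0.6, "dy": 0.1, "dz": 0, "rx": 0, "ry": 0, "rz": 0},
  {"dx": 1.2, "dy": 0.2, "dz": 0, "rx": 0, "ry": 0, "rz": 0},
])

```text
clock: 12.33
tcp_pos: [0.5183, 0.111, 0.1168]
orientation: [-2.009, -2.414, 0.004]
contact_force: [-7.0, -1.5, 1.2]
grip_width: 0.0321
gripper_force: 3.4
```

>>> send_rows([
  {"dx": 0.6, "dy": 0.1, "dz": 0, "rx": 0, "ry": 0, "rz": 0},
  {"dx": 1.2, "dy": 0.2, "dz": 0, "rx": 0, "ry": 0, "rz": 0},
])

```text
clock: 12.5
tcp_pos: [0.5187, 0.1111, 0.1166]
orientation: [-2.008, -2.413, 0.006]
contact_force: [-9.3, -1.1, 1.4]
grip_width: 0.0324
gripper_force: 4.3
```

>>> send_rows([
  {"dx": 0.6, "dy": 0.1, "dz": 0, "rx": 0, "ry": 0, "rz": 0},
  {"dx": 1.2, "dy": 0.2, "dz": 0, "rx": 0, "ry": 0, "rz": 0},
])

```text
clock: 12.67
tcp_pos: [0.5191, 0.1111, 0.1163]
orientation: [-2.007, -2.412, 0.009]
contact_force: [-11.2, -1.6, 3.0]
grip_width: 0.032
gripper_force: 5.3
```

>>> send_rows([
  {"dx": -3, "dy": -0.5, "dz": 0, "rx": 0, "ry": 0, "rz": 0},
  {"dx": -6, "dy": -1, "dz": 0, "rx": 0, "ry": 0, "rz": 0},
  {"dx": -11, "dy": -2, "dz": 0, "rx": 0, "ry": 0, "rz": 0},
  {"dx": -11, "dy": -2, "dz": 0, "rx": 0, "ry": 0, "rz": 0},
], jaw=40)

```text
clock: 13.0
tcp_pos: [0.5111, 0.1097, 0.1177]
orientation: [2.009, 2.414, 0.001]
contact_force: [-0.1, -0.8, -0.0]
grip_width: 0.0402
gripper_force: 0.0
```

>>> send_rows([
  {"dx": 0, "dy": 0, "dz": 10, "rx": 0, "ry": 0, "rz": 0},
  {"dx": 0, "dy": 0, "dz": 30, "rx": 0, "ry": 0, "rz": 0},
  {"dx": 0, "dy": 0, "dz": 60, "rx": 0, "ry": 0, "rz": 0},
  {"dx": 0, "dy": 0, "dz": 90, "rx": 0, "ry": 0, "rz": 0},
  {"dx": 0, "dy": 0, "dz": 120, "rx": 0, "ry": 0, "rz": 0},
])

```text
clock: 13.42
tcp_pos: [0.5113, 0.11, 0.2396]
orientation: [2.009, 2.415, 0.002]
contact_force: [0.6, 0.3, 0.2]
grip_width: 0.04
gripper_force: 0.0
```

>>> send_rows([
  {"dx": -20, "dy": 0, "dz": 20, "rx": 0, "ry": 0, "rz": 0},
  {"dx": -40, "dy": 0, "dz": 20, "rx": 0, "ry": 0, "rz": 0},
  {"dx": -40, "dy": 0, "dz": 20, "rx": 0, "ry": 0, "rz": 0},
])

```text
clock: 13.67
tcp_pos: [0.4693, 0.1105, 0.2595]
orientation: [2.006, 2.414, 0.002]
contact_force: [-0.6, 0.1, -0.9]
grip_width: 0.0397
gripper_force: 0.0
```

```bash
python3 - <<'E'
from h import *
f=grab('wrist','w4.png');g=grab('side','s4.png')
cv2.imwrite('pics/w4c.png',np.hstack([cv2.resize(f['frame'][100:340,150:390],(400,400),interpolation=cv2.INTER_CUBIC),cv2.resize(g['frame'][100:300,150:350],(400,400),interpolation=cv2.INTER_CUBIC)]))
o=r.get_obs();print(o['clock'],o['tcp_pos'],o['contact_force'])
E
```

```text
13.7667 [0.47133658 0.10966493 0.25837116] [ 0.56644671 -0.82378113  0.00255501]
```

View pics/w4c.png

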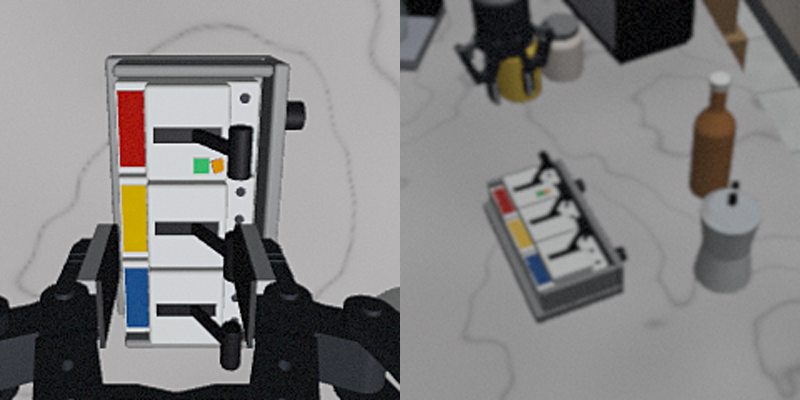

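The hob lever leans ON like the other two, with its knob at (240,150). The green patch at (201,165) is uncovered and the gripper is clear of everything.

```bash
python3 -c "
from bench import r
print(r.hand_in())"
```

```text
the job is handed in; nothing more can be done
None
```

The hob breaker is reset and handed in: I pushed its lever to the OFF stop (about 15 N, flag swung clear), then threw it to the ON stop (about 11 N); the other two breakers are still on, nothing else was touched, and it took about 14 s.

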